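Shim the rocking foot of a laser head

ROBOT

A 6-joint arm with a two-finger parallel gripper is mounted at the origin on the work surface. World frame = base frame: x ahead of the robot, y to its left, z up, the work surface at z = 0. Lengths are in m, angles in rad, forces in N, time in s.
With the tool pointing down it reaches from about 0.375 to 0.9 m from the base axis. Payload 3.1 kg.
Tool frame: the origin (TCP) lies on the front face of the gripper's body, between the roots of the fingers; the fingertips stand 73 mm ahead of it and the grasp point (between the pads) lies 54 mm ahead of it (manip.tips_ahead is the distance from the TCP to the fingertips, in m); z points along the fingers, y is the line along which they close (so a half turn about z gives the same grasp; the last joint's range is limited). The gripper opens to 85 mm and grips with 20 to 120 N. Pads are 22 mm wide; open, the fingers measure 114 mm over their backs; the gripper's body (76 mm by 85 mm) begins 54 mm behind the grasp point. The pads swing forward as they close: fully open they stand 13 mm farther back than shut.
Start: joints at [0.97, 0.527, 1.433, -0, 1.181, -0.178], TCP at [0.256, 0.57, 0.304] pointing down, gripper open.
Joint ranges: [-3.08, 3.08], [-0.75, 2.2], [0.22, 2.44], [-1.43, 4.57], [0, 2.65], [-2.85, 2.85]. Speed limits (rad/s): [2.79, 2.79, 3.14, 3.14, 3.14, 3.14].

INTERFACE

Orientations are given as a unit quaternion [x, y, z, w].
In Python, from station import sense, eyes, workorder, manip gives the robot as it stands.
- The arm moves only by the shell command python3 -m inch 'ROWS' [OPENING] [FORCE]. ROWS is JSON, a list of rows, each an object of numbers: "dx", "dy", "dz": the shift along the tool's x, y, z in cm; "wx", "wy", "wz": the turn, a rotation vector about the tool's x, y, z in degrees. In form: [{"dx": .., "dy": .., "dz": .., "wx": .., "wy": .., "wz": ..}, ...]. A call has 1 to 10 rows; each row shifts and turns the commanded pose from where the row before left it, along the tool's axes as they then stand; what a row does not reach is not made up. A row lasts 1/8 s, in which the tool goes at most 62.5 mm and 10.7 degrees, less where a joint would pass 70% of its speed; a pose out of reach is approached as far as the arm can. A call with a gripper value outside its range is refused whole. OPENING is the opening, from 0 (shut) to 1 (fully open), set as the call begins (- or left out, the last holds). The fingers move at their own pace and stop on an object; FORCE is the grip in N (left out, the last holds). Time passes only in rows, so rows that do not move let the fingers close. It gives the time, the measured TCP pose, the force, the opening and the grip force at its end, in the units of the state.
- sense(): the state, without advancing time (a new reading comes with each control period).
- eyes.snapshot(name): name is "side" or "top"; returns the picture (420x560x3 uint8, red, green, blue); there is no depth.
- eyes.camera_params(name): a dict with "fx", "fy", "cx", "cy" (pixels), "D" ([k1, k2, p1, p2, k3] as OpenCV has them; the pictures are not rectified), "rvec" (rotation vector, rad) and "tvec" (3), from world to camera coordinates, as OpenCV has them. Camera axes: x right, y down, z forward; pixel columns grow to the right and rows downward; lengths in m; the calibration is good to about 2 mm. A picture is of the moment at which its call begins. camera_params takes no time and is no camera call.
- workorder.sign_off(): hands the job in; it is judged then, once.
The state is a dict: "t": time; "q": joint angles; "qd": joint speeds; "tau": joint torques, N m; "tcp_pos": TCP position; "tool_rot": TCP orientation; "force": force on the tool from outside, world axes, zero at the start; "ft_torque": the same for the moment, N m; "finger_gap": opening from 0.0 (shut) to 1.0 (fully open); "gripper_force": force on a finger pad.
Only numpy, scipy, OpenCV 4.12 (cv2) and the standard library are available. Lean on these libraries where they do the work, as an engineer would, in place of code of your own. Each camera call takes 0.05 s, during which the arm holds its last target. There are 200 camera calls.

TASK

The laser head on the bench rocks because its near right foot hangs clear of the bar beneath it. Slide the loose steel shims in between bar and foot one by one, each flat on the last and reaching past the whole foot, until the laser stops rocking; then press down gently on the plate above that foot to check, and let go. Do not force a shim in, shove or tip the laser, or disturb the mug, the spray can and the yellow tester.

Things in the scene. Friction and masses are not known exactly. Their poses are not given: they have to be found in the camera images.
- laser: Laser head, about 3 kg: plate 240 x 200 x 10 mm on four round feet (18 mm diameter, 16 mm long), a black housing 55 mm tall set back on it. Origin: centre of the underside of the near right foot, which hangs clear. x points to the far right foot (212 mm away), y to the near left foot (172 mm), z up. It stands level on its other three feet, on supports 22 mm above the bench.
- press (a point): Top of the laser's plate straight above the near right foot, 26 mm over its underside: where to press. Plate edges 14 mm away towards -x and -y (its underside is 16 mm over the origin); the housing begins 75 mm away towards +x. About 3 N here rocks the laser down until the foot meets what is below it; let go and it rocks back.
- bar_end (a point): Point on the bench below the near end of the fixed aluminium bar under the near right foot: 26 mm wide, flat top, running along the laser's x from here (90 mm before the foot's centre) to 15 mm past the foot's centre. The bar is too low: the gap from its top to the foot is one or two shim thicknesses (not known beforehand) plus 1.2 mm.
- shim1: Loose flat steel shim, 80 x 40 x 5 mm, 126 g, lying flat on the bench; all three shims are alike. Origin at its centre (half thickness); x along its 80 mm length, y across its 40 mm width.
- shim2: Loose flat steel shim, 80 x 40 x 5 mm, 126 g, lying flat on the bench; all three shims are alike. Origin at its centre (half thickness); x along its 80 mm length, y across its 40 mm width.
- shim3: Loose flat steel shim, 80 x 40 x 5 mm, 126 g, lying flat on the bench; all three shims are alike. Origin at its centre (half thickness); x along its 80 mm length, y across its 40 mm width.
- mug: White mug, 80 mm wide, 90 mm tall, bystander; origin at the centre of its underside.
- spray: White spray can, 52 mm diameter, 170 mm tall, bystander; origin at the centre of its underside.
- tester: Yellow and black pen-shaped voltage tester, 150 x 22 x 18 mm, lying down, bystander; origin under its centre, x along its length.
There are look-alikes about, which are no part of the job. What is shaped like the shim2 but blue is not meant. What is shaped like the shim1 but green is not meant.

How it is judged:
On the way, in this order (a step that is already met when the one before it is completed fails the run):
1. the stack of shims fills the gap: the top shim covers the foot's underside with less than 2.3 mm left above it (((x of laser in the frame of shim1 between -0.03 and 0.03 m and y of laser in the frame of shim1 between -0.012 and 0.012 m and z of shim1 in the frame of laser between -0.0048 and 0 m) or (x of laser in the frame of shim2 between -0.03 and 0.03 m and y of laser in the frame of shim2 between -0.012 and 0.012 m and z of shim2 in the frame of laser between -0.0048 and 0 m) or (x of laser in the frame of shim3 between -0.03 and 0.03 m and y of laser in the frame of shim3 between -0.012 and 0.012 m and z of shim3 in the frame of laser between -0.0048 and 0 m)) and angle between laser's own z axis and vertical below 0.025 rad), for 0.2 s.
2. the plate is pressed above that foot with more than 4 N and the laser stays put (tilts less than 0.025 rad) (all of step 1 and contact force between the fingers and laser above 4 N and horizontal distance between the grasp point and press below 0.05 m), for 0.3 s.
At the end, for the whole second after the job is handed in: A shim lies under the near right foot with its edge past the foot all round (foot centre within 30 mm along and 12 mm across the shim's centre) and less than 2.3 mm below it; the laser stands level (within 0.012 rad), within 10 mm of where it stood, and laser and shims are at rest (((x of laser in the frame of shim1 between -0.03 and 0.03 m and y of laser in the frame of shim1 between -0.012 and 0.012 m and z of shim1 in the frame of laser between -0.0048 and 0 m) or (x of laser in the frame of shim2 between -0.03 and 0.03 m and y of laser in the frame of shim2 between -0.012 and 0.012 m and z of shim2 in the frame of laser between -0.0048 and 0 m) or (x of laser in the frame of shim3 between -0.03 and 0.03 m and y of laser in the frame of shim3 between -0.012 and 0.012 m and z of shim3 in the frame of laser between -0.0048 and 0 m)) and angle between laser's own z axis and vertical below 0.012 rad and distance of laser from where it was at the start of the episode below 0.01 m and linear speed of each of laser, shim1, shim2, shim3 below 0.01 m/s); the robot touches nothing.
It fails at once if a shim is forced against the laser with more than 25 N (contact force between any of shim1, shim2, shim3 and laser above 25 N).
It fails at once if the gripper or arm presses the laser with more than 25 N (contact force between the arm and laser above 25 N).
It fails at once if the laser's near right foot is moved by more than 25 mm, or the laser is tipped by more than 0.2 rad (angle between laser's own z axis and vertical above 0.2 rad or distance of laser from where it was at the start of the episode above 0.025 m).
It fails at once if a bystander is moved by more than 20 mm (distance of any of mug, spray, tester from where it was at the start of the episode above 0.02 m).
It also fails if it takes over 72 s, if anything falls off the work surface, if the arm or the gripper's body presses on something with over 40 N, if the wrist force passes 120 N, or if a joint passes its speed limit or range.

## Working session

There is one attempt and no reset: what is moved stays moved. The work goes in short steps, Python scripts to look and compute and a shell command to move; the robot and the scene stay as the last step left them, time stands still between calls to the robot, and variables do not carry over. Pictures are saved under pics/ and viewed, at most 10 in all, crops included, and the job is handed in when it is done.

```bash
ls; mkdir -p pics
python3 - <<'E'
from station import sense, eyes, workorder, manip
import cv2
for n in("side","top"):
    cv2.imwrite(f"pics/{n}0.png",cv2.resize(eyes.snapshot(n)[:,:,::-1],(800,600),interpolation=cv2.INTER_CUBIC)); print(eyes.camera_params(n))
s=sense(); print(s, manip.tips_ahead)
E
```

```text
pics
{'fx': 476.9312437123182, 'fy': 476.9312437123182, 'cx': 280.96648227164366, 'cy': 206.35865230570846, 'D': array([0.02494762, 0.        , 0.        , 0.        , 0.        ]), 'rvec': array([ 2.05899647, -0.40505089,  0.23048058]), 'tvec': array([-0.54521556,  0.19191663,  1.074902  ])}
{'fx': 457.27170007932943, 'fy': 457.27170007932943, 'cx': 283.5600208535458, 'cy': 205.39579413539946, 'D': array([-0.0609426,  0.       ,  0.       ,  0.       ,  0.       ]), 'rvec': array([ 2.15162111, -2.13488211,  0.1086045 ]), 'tvec': array([0.04862001, 0.60006489, 1.06514971])}
{'t': 0.1, 'q': array([ 9.69526288e-01,  5.28369500e-01,  1.43378390e+00, -1.16102745e-05,
        1.18141768e+00, -1.78471027e-01]), 'qd': array([ 0.00110219, -0.00182774, -0.00411583, -0.00014998, -0.00055388,
        0.00075101]), 'tau': array([-1.46494945e-04, -4.43303204e+01, -1.78585052e+01, -2.01376315e-04,
        3.88952132e-03, -8.65719016e-06]), 'tcp_pos': array([0.25611118, 0.56955454, 0.30303052]), 'tool_rot': array([ 2.09826193e-01,  9.77738201e-01, -9.17017351e-04, -3.71001762e-04]), 'force': array([0.26846537, 0.55070997, 0.68049678]), 'ft_torque': array([-0.02649265, -0.0071131 , -0.01897352]), 'gripper_force': 0.0, 'finger_gap': 0.9992115380403901} 0.0726
```

View pics/side0.png

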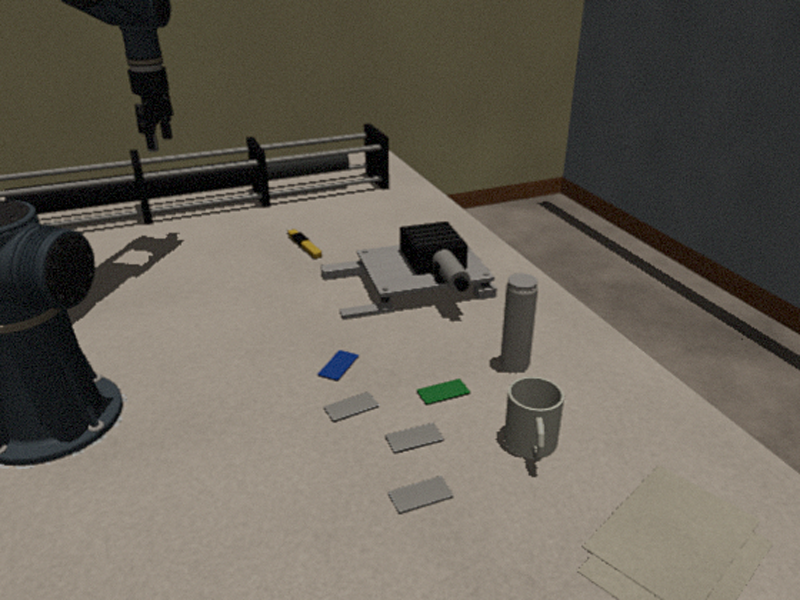

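View pics/top0.png

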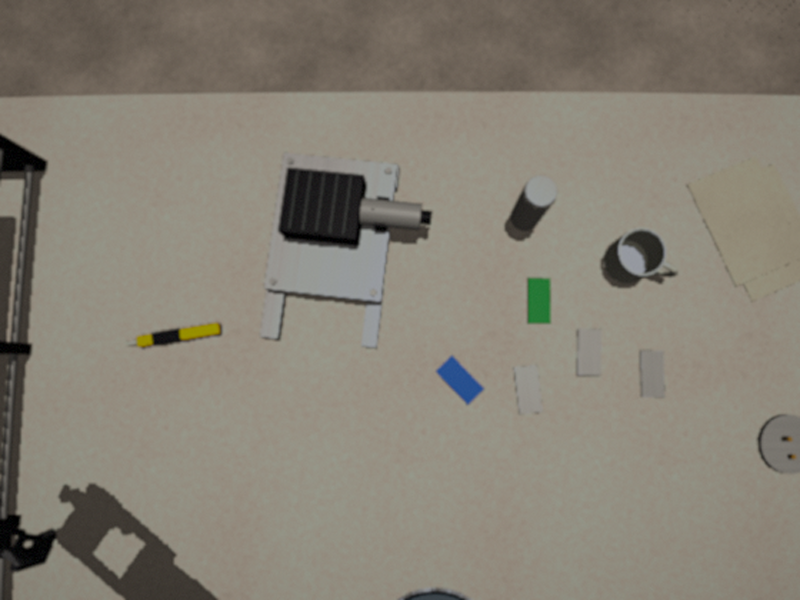

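The side view shows the laser with its two bars. The top view (800×600) shows the steel shims at about (528,389), (589,352) and (652,373). The near right bar runs from the plate corner (380,300) to its near end at (371,347).

Run:
```python
import cv2
from station import eyes
import numpy as np
a=np.mean([eyes.snapshot("top").astype(float) for _ in range(6)],0).astype(np.uint8)[:,:,::-1]
cv2.imwrite("pics/topraw.png",a)
def crop(n,x,y,w,h,s):
    c=cv2.resize(a[y:y+h,x:x+w],None,fx=s,fy=s,interpolation=cv2.INTER_CUBIC)
    c=cv2.convertScaleAbs(c,alpha=1.3)
    for i in range(0,w,10): cv2.putText(c,str(x+i),(i*s,8),0,.3,(0,0,255)); cv2.line(c,(i*s,10),(i*s,14),(0,0,255))
    for i in range(0,h,10): cv2.putText(c,str(y+i),(0,i*s+4),0,.3,(0,0,255)); cv2.line(c,(20,i*s),(24,i*s),(0,0,255))
    cv2.imwrite(n,c)
crop("pics/c_las.png",180,180,100,75,8)
crop("pics/c_shim.png",350,220,130,80,6)
```

```text
(no output)
```

View pics/c_las.png

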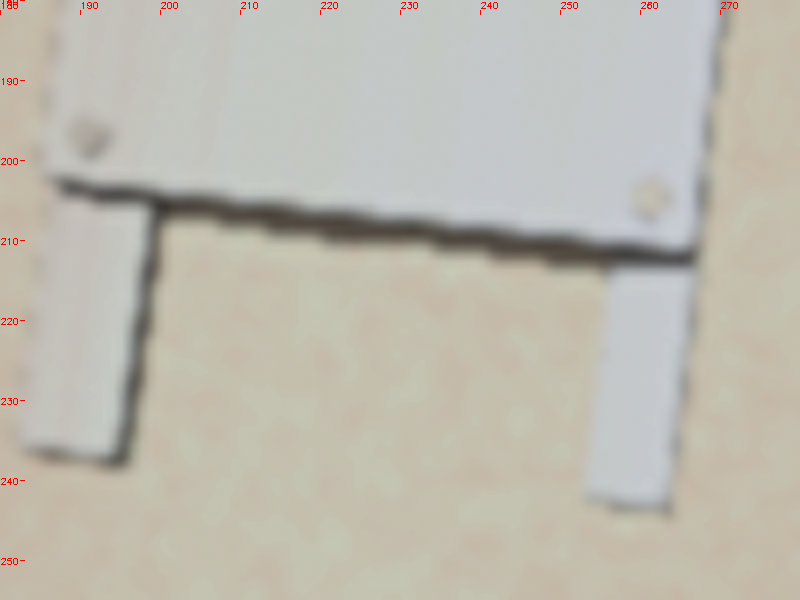

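View pics/c_shim.png

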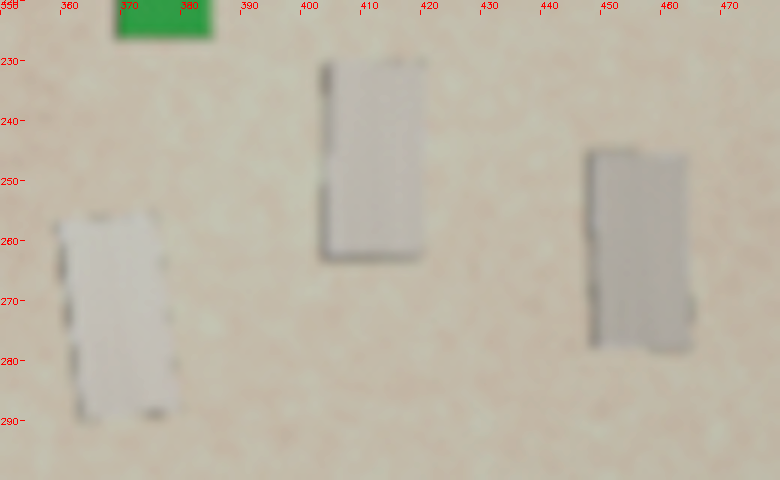

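```bash
cat > h.py <<'E'
import cv2, numpy as np
from station import eyes
def ray(n,px,z):
    p=eyes.camera_params(n); K=np.array([[p['fx'],0,p['cx']],[0,p['fy'],p['cy']],[0,0,1]])
    R=cv2.Rodrigues(p['rvec'])[0]; u=cv2.undistortPoints(np.array(px,float).reshape(-1,1,2),K,p['D']).reshape(-1,2)
    d=np.c_[u,np.ones(len(u))]@R; c=-R.T@p['tvec']; return c+d*((z-c[2])/d[:,2])[:,None]
def proj(n,P):
    p=eyes.camera_params(n); K=np.array([[p['fx'],0,p['cx']],[0,p['fy'],p['cy']],[0,0,1]])
    return cv2.projectPoints(np.array(P,float),p['rvec'],p['tvec'],K,p['D'])[0].reshape(-1,2)
E
python3 - <<'E'
from h import *
np.set_printoptions(precision=4,suppress=True)
for z in(.0108,.0158): print("bar",ray("top",[(253.5,242),(263.7,243.5),(266.5,213),(256.5,213)],z)[:,:2].tolist())
print("bolts",ray("top",[(261.3,204.5),(191,197)],.050)[:,:2])
print("platecorners",ray("top",[(266.5,211.2),(186,202)],.048)[:,:2])
for k,c in dict(A=[(359.5,257),(375,255.5),(380,288.5),(363.5,289.5)],B=[(403,230.3),(420,230),(419.5,262.3),(403,262.5)],C=[(447.5,245),(464,246),(465,278.5),(448.5,277.5)]).items():
    P=ray("top",c,.005)[:,:2]; u=(P[0]+P[1]-P[2]-P[3])/2; w=(P[0]+P[3]-P[1]-P[2])/2
    print(k,P.mean(0),"L",np.linalg.norm(u),"W",np.linalg.norm(w),"yaw",np.degrees(np.arctan2(u[1],u[0])),np.degrees(np.arctan2(-w[0],w[1])))
from scipy.spatial.transform import Rotation as R
from station import sense
print(R.from_quat(sense()['tool_rot']).as_matrix())
E
```

```text
bar [[0.5121404960028442, 0.12708913259854882], [0.5086836946663217, 0.1019304256454294], [0.5840440912821773, 0.0961004864016121], [0.5838782143395048, 0.12089402360546718]]
bar [[0.5119060964232699, 0.1266296422252019], [0.5084646873831474, 0.10158296088095128], [0.5834895224643336, 0.09577898093999773], [0.5833243841313812, 0.12046211854714667]]
bolts [[0.6001 0.1063]
 [0.6173 0.2768]]
platecorners [[0.5843 0.0938]
 [0.6053 0.289 ]]
A [ 0.4401 -0.1571] L 0.07987371967077457 W 0.03920516712905702 yaw 7.269706375397081 4.807945317495429
B [ 0.5049 -0.2609] L 0.07910688328797164 W 0.04129094459608887 yaw -1.760457189176222 1.159643612357189
C [ 0.4675 -0.3705] L 0.07922185821510373 W 0.04077251605935545 yaw -0.08363794246600548 -3.228624164726115
[[-0.9119  0.4103 -0.0002]
 [ 0.4103  0.9119 -0.0003]
 [ 0.0001 -0.0003 -1.    ]]
```

```bash
cat > to.py <<'E'
# usage: to.py x y z yaw(tool x heading, deg) [x y z ...]: rows' totals, turn first, then shifts from the measured pose
import sys, numpy as np
from station import sense
from scipy.spatial.transform import Rotation as R
a=list(map(float,sys.argv[1:])); s=sense(); M=R.from_quat(s['tool_rot']).as_matrix()
y=np.radians(a[3]); T=np.array([[np.cos(y),np.sin(y),0],[np.sin(y),-np.cos(y),0],[0,0,-1]]).T
T=np.array([[np.cos(y),-(-np.sin(y)),0],[np.sin(y),-np.cos(y),0],[0,0,-1]])
print("w",np.degrees(R.from_matrix(M.T@T).as_rotvec()).round(2))
p=s['tcp_pos']; pts=[a[:3]]+[a[i:i+3] for i in range(4,len(a),3)]
for q in pts:
    d=np.array(q)-p; print("d cm",(T.T@d*100).round(2),"len",round(np.linalg.norm(d)*100,1)); p=np.array(q)
print("t",round(s['t'],2),"tcp",s['tcp_pos'].round(4),"q6",s['q'][5].round(2),"F",s['force'].round(1),"gap",round(s['finger_gap'],3),round(s['gripper_force'],1))
E
python3 to.py .42 .27 .25 186.5 .42 -.159 .13
```

```text
w [-2.000e-02 -1.000e-02 -3.073e+01]
d cm [-12.86 -31.65   5.37] len 34.6
d cm [  4.86 -42.62  12.  ] len 44.5
t 0.4 tcp [0.2564 0.5699 0.3037] q6 -0.18 F [ 1.4 -1.2  0.2] gap 1.004 0.0
```

```bash
python3 -m inch '[{"wz":-10.25},{"wz":-10.25},{"wz":-10.25},{"dx":-2.14,"dy":-5.28,"dz":0.9},{"dx":-2.14,"dy":-5.28,"dz":0.9},{"dx":-2.14,"dy":-5.28,"dz":0.9},{"dx":-2.14,"dy":-5.28,"dz":0.9},{"dx":-2.14,"dy":-5.28,"dz":0.9},{"dx":-2.14,"dy":-5.28,"dz":0.9}]' 0.65
python3 -m inch '[{"dx":0.61,"dy":-5.33,"dz":1.5},{"dx":0.61,"dy":-5.33,"dz":1.5},{"dx":0.61,"dy":-5.33,"dz":1.5},{"dx":0.61,"dy":-5.33,"dz":1.5},{"dx":0.61,"dy":-5.33,"dz":1.5},{"dx":0.61,"dy":-5.33,"dz":1.5},{"dx":0.61,"dy":-5.33,"dz":1.5},{"dx":0.61,"dy":-5.33,"dz":1.5},{}]'
python3 to.py .42 -.159 .078 186.5
```

```text
w [-2.000e-02 -1.000e-02 -3.073e+01]
d cm [ -8.01 -74.27  22.57] len 78.0
t 0.4 tcp [0.2564 0.5699 0.3037] q6 -0.18 F [ 1.4 -1.2  0.2] gap 1.004 0.0invalid input at $[0]: expected keys dx, dy, dz, wx, wy, wz
invalid input at $[0]: expected keys dx, dy, dz, wx, wy, wz
```

```bash
python3 -m inch '[{"dx":0,"dy":0,"dz":0,"wx":0,"wy":0,"wz":-10.25},{"dx":0,"dy":0,"dz":0,"wx":0,"wy":0,"wz":-10.25},{"dx":0,"dy":0,"dz":0,"wx":0,"wy":0,"wz":-10.25},{"dx":-2.14,"dy":-5.28,"dz":0.9,"wx":0,"wy":0,"wz":0},{"dx":-2.14,"dy":-5.28,"dz":0.9,"wx":0,"wy":0,"wz":0},{"dx":-2.14,"dy":-5.28,"dz":0.9,"wx":0,"wy":0,"wz":0},{"dx":-2.14,"dy":-5.28,"dz":0.9,"wx":0,"wy":0,"wz":0},{"dx":-2.14,"dy":-5.28,"dz":0.9,"wx":0,"wy":0,"wz":0},{"dx":-2.14,"dy":-5.28,"dz":0.9,"wx":0,"wy":0,"wz":0}]' 0.65
python3 -m inch '[{"dx":0.61,"dy":-5.33,"dz":1.5,"wx":0,"wy":0,"wz":0},{"dx":0.61,"dy":-5.33,"dz":1.5,"wx":0,"wy":0,"wz":0},{"dx":0.61,"dy":-5.33,"dz":1.5,"wx":0,"wy":0,"wz":0},{"dx":0.61,"dy":-5.33,"dz":1.5,"wx":0,"wy":0,"wz":0},{"dx":0.61,"dy":-5.33,"dz":1.5,"wx":0,"wy":0,"wz":0},{"dx":0.61,"dy":-5.33,"dz":1.5,"wx":0,"wy":0,"wz":0},{"dx":0.61,"dy":-5.33,"dz":1.5,"wx":0,"wy":0,"wz":0},{"dx":0.61,"dy":-5.33,"dz":1.5,"wx":0,"wy":0,"wz":0},{"dx":0,"dy":0,"dz":0,"wx":0,"wy":0,"wz":0}]'
python3 to.py .42 -.159 .078 186.5
```

```text
t: 1.52
tcp_pos: [0.4209, 0.2683, 0.25]
tool_rot: [-0.057, 0.998, 0.0, 0.001]
force: [1.0, 0.1, 0.4]
finger_gap: 0.653
gripper_force: 0.0
t: 2.65
tcp_pos: [0.4212, -0.1638, 0.1292]
tool_rot: [-0.054, 0.999, -0.001, 0.001]
force: [0.7, 0.4, -0.5]
finger_gap: 0.65
gripper_force: 0.0
w [-0.13  0.13 -0.33]
d cm [0.06 0.49 5.12] len 5.1
t 2.65 tcp [ 0.4212 -0.1638  0.1292] q6 -2.3 F [ 0.7  0.4 -0.5] gap 0.65 0.0
```

```bash
python3 -m inch '[{"dx":0.03,"dy":0.25,"dz":2.5,"wx":0,"wy":0,"wz":0},{"dx":0.03,"dy":0.24,"dz":2.0,"wx":0,"wy":0,"wz":0},{"dx":0,"dy":0,"dz":1.2,"wx":0,"wy":0,"wz":0},{"dx":0,"dy":0,"dz":0,"wx":0,"wy":0,"wz":0},{"dx":0,"dy":0,"dz":0,"wx":0,"wy":0,"wz":0}]'
python3 -m inch '[{"dx":0,"dy":0,"dz":0.15,"wx":0,"wy":0,"wz":0},{"dx":0,"dy":0,"dz":0.15,"wx":0,"wy":0,"wz":0},{"dx":0,"dy":0,"dz":0,"wx":0,"wy":0,"wz":0}]'
python3 to.py .42 -.159 .071 186.5
```

```text
t: 3.28
tcp_pos: [0.4191, -0.1544, 0.0734]
tool_rot: [-0.057, 0.998, -0.0, 0.0]
force: [-0.6, 0.0, -0.1]
finger_gap: 0.651
gripper_force: 0.0
t: 3.65
tcp_pos: [0.4188, -0.1547, 0.07]
tool_rot: [-0.057, 0.998, -0.0, 0.0]
force: [0.0, -0.1, 0.4]
finger_gap: 0.65
gripper_force: 0.0
w [-0.01  0.01  0.02]
d cm [-0.07 -0.45 -0.1 ] len 0.5
t 3.65 tcp [ 0.4188 -0.1547  0.07  ] q6 -2.29 F [ 0.  -0.1  0.4] gap 0.65 0.0
```

```bash
python3 -m inch '[{"dx":-0.07,"dy":-0.45,"dz":0,"wx":0,"wy":0,"wz":0},{"dx":0,"dy":0,"dz":0.1,"wx":0,"wy":0,"wz":0},{"dx":0,"dy":0,"dz":0.1,"wx":0,"wy":0,"wz":0},{"dx":0,"dy":0,"dz":0,"wx":0,"wy":0,"wz":0}]'
python3 -m inch '[{"dx":0,"dy":0,"dz":0.1,"wx":0,"wy":0,"wz":0},{"dx":0,"dy":0,"dz":0,"wx":0,"wy":0,"wz":0}]'
```

```text
t: 4.15
tcp_pos: [0.4202, -0.1593, 0.0685]
tool_rot: [-0.057, 0.998, -0.0, 0.001]
force: [-0.9, -2.0, 7.9]
finger_gap: 0.646
gripper_force: 3.7
t: 4.4
tcp_pos: [0.4202, -0.1593, 0.0685]
tool_rot: [-0.057, 0.998, -0.001, 0.001]
force: [-1.6, -1.1, 18.4]
finger_gap: 0.651
gripper_force: 8.9
```

```bash
python3 -m inch '[{"dx":0,"dy":0,"dz":-0.4,"wx":0,"wy":0,"wz":0},{"dx":0,"dy":0,"dz":0,"wx":0,"wy":0,"wz":0}]'
python3 -m inch '[{"dx":0,"dy":0,"dz":0,"wx":0,"wy":0,"wz":0},{"dx":0,"dy":0,"dz":0,"wx":0,"wy":0,"wz":0},{"dx":0,"dy":0,"dz":0,"wx":0,"wy":0,"wz":0},{"dx":0,"dy":0,"dz":0,"wx":0,"wy":0,"wz":0},{"dx":0,"dy":0,"dz":0,"wx":0,"wy":0,"wz":0}]' 0.3 30
```

```text
t: 4.65
tcp_pos: [0.42, -0.159, 0.0711]
tool_rot: [-0.057, 0.998, -0.0, 0.0]
force: [0.6, -0.2, -0.5]
finger_gap: 0.654
gripper_force: 0.0
t: 5.28
tcp_pos: [0.42, -0.1589, 0.0713]
tool_rot: [-0.057, 0.998, -0.0, 0.0]
force: [0.1, -0.4, 9.5]
finger_gap: 0.454
gripper_force: 33.3
```

```bash
python3 -m inch '[{"dx":0,"dy":0,"dz":-1.0,"wx":0,"wy":0,"wz":0},{"dx":0,"dy":0,"dz":-2.0,"wx":0,"wy":0,"wz":6.15},{"dx":0,"dy":0,"dz":-2.0,"wx":0,"wy":0,"wz":6.15},{"dx":0,"dy":0,"dz":0,"wx":0,"wy":0,"wz":0},{"dx":0,"dy":0,"dz":0,"wx":0,"wy":0,"wz":0}]'
python3 to.py .5204 .1141 .12 174.2
```

```text
t: 5.9
tcp_pos: [0.4198, -0.1588, 0.1205]
tool_rot: [0.05, 0.999, 0.0, -0.0]
force: [-1.2, 0.6, -2.0]
finger_gap: 0.451
gripper_force: 30.9
w [ 0.02 -0.04  0.11]
d cm [-7.25 28.17  0.05] len 29.1
t 5.9 tcp [ 0.4198 -0.1588  0.1205] q6 -2.08 F [-1.2  0.6 -2. ] gap 0.451 30.9
```

```bash
python3 -m inch '[{"dx":-1.21,"dy":4.7,"dz":0,"wx":0,"wy":0,"wz":0},{"dx":-1.21,"dy":4.7,"dz":0,"wx":0,"wy":0,"wz":0},{"dx":-1.21,"dy":4.7,"dz":0,"wx":0,"wy":0,"wz":0},{"dx":-1.21,"dy":4.7,"dz":0,"wx":0,"wy":0,"wz":0},{"dx":-1.21,"dy":4.7,"dz":0,"wx":0,"wy":0,"wz":0},{"dx":-1.21,"dy":4.7,"dz":0,"wx":0,"wy":0,"wz":0},{"dx":0,"dy":0,"dz":0,"wx":0,"wy":0,"wz":0},{"dx":0,"dy":0,"dz":0,"wx":0,"wy":0,"wz":0},{"dx":0,"dy":0,"dz":0,"wx":0,"wy":0,"wz":0}]'
python3 to.py .5204 .1141 .09 174.2
python3 - <<'E'
from h import *
a=eyes.snapshot("side")[:,:,::-1]; print(proj("side",[[.6,.106,.022],[.52,.114,.02]]))
b=eyes.snapshot("top")[:,:,::-1]
c=cv2.resize(a[150:250,200:333],(800,600),interpolation=cv2.INTER_CUBIC)[:]
d=cv2.resize(b[180:280,200:333],(800,600),interpolation=cv2.INTER_CUBIC)
cv2.imwrite("pics/p1.png",cv2.convertScaleAbs(cv2.resize(np.hstack([c,d]),(800,300),interpolation=cv2.INTER_AREA),alpha=1.4))
E
```

```text
t: 7.02
tcp_pos: [0.5198, 0.1131, 0.1203]
tool_rot: [0.051, 0.999, -0.0, -0.001]
force: [0.2, -0.5, -1.1]
finger_gap: 0.456
gripper_force: 30.9
w [-0.02 -0.12 -0.05]
d cm [-0.05  0.1   3.03] len 3.0
t 7.03 tcp [0.5198 0.1131 0.1203] q6 -1.46 F [ 0.2 -0.5 -1.1] gap 0.456 30.9
[[270.49240814 210.02671471]
 [242.60840425 214.84443807]]
```

View pics/p1.png

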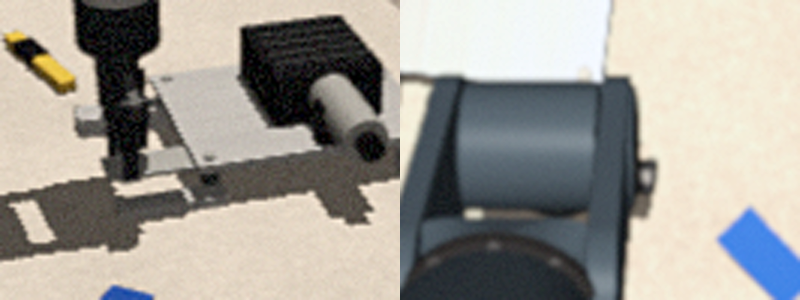

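The side crop (left) shows the shim held level in front of the plate, above the bar. In the top crop the arm hides it. I'll feel for the bar height next.

```bash
python3 -m inch '[{"dx":-0.05,"dy":0.1,"dz":1.5,"wx":0,"wy":0,"wz":0},{"dx":0,"dy":0,"dz":1.65,"wx":0,"wy":0,"wz":0},{"dx":0,"dy":0,"dz":0,"wx":0,"wy":0,"wz":0},{"dx":0,"dy":0,"dz":0.15,"wx":0,"wy":0,"wz":0},{"dx":0,"dy":0,"dz":0.15,"wx":0,"wy":0,"wz":0},{"dx":0,"dy":0,"dz":0,"wx":0,"wy":0,"wz":0}]'
python3 -m inch '[{"dx":0,"dy":0,"dz":0.1,"wx":0,"wy":0,"wz":0},{"dx":0,"dy":0,"dz":0.1,"wx":0,"wy":0,"wz":0},{"dx":0,"dy":0,"dz":0,"wx":0,"wy":0,"wz":0}]'
```

```text
t: 7.88
tcp_pos: [0.5214, 0.1153, 0.0866]
tool_rot: [0.05, 0.999, 0.0, 0.0]
force: [-0.8, -0.0, -0.7]
finger_gap: 0.457
gripper_force: 30.9
t: 8.25
tcp_pos: [0.5212, 0.1152, 0.0844]
tool_rot: [0.05, 0.999, -0.0, -0.0]
force: [-0.7, 0.1, -1.6]
finger_gap: 0.454
gripper_force: 30.9
```

```bash
python3 -m inch '[{"dx":0,"dy":0,"dz":0.15,"wx":0,"wy":0,"wz":0},{"dx":0,"dy":0,"dz":0,"wx":0,"wy":0,"wz":0}]'
python3 -m inch '[{"dx":0,"dy":0,"dz":0.1,"wx":0,"wy":0,"wz":0},{"dx":0,"dy":0,"dz":0,"wx":0,"wy":0,"wz":0}]'
python3 -m inch '[{"dx":0,"dy":0,"dz":0.1,"wx":0,"wy":0,"wz":0},{"dx":0,"dy":0,"dz":0,"wx":0,"wy":0,"wz":0}]'
```

```text
t: 8.5
tcp_pos: [0.5211, 0.1152, 0.0828]
tool_rot: [0.05, 0.999, -0.0, -0.0]
force: [-0.4, 0.6, -1.6]
finger_gap: 0.454
gripper_force: 30.9
t: 8.75
tcp_pos: [0.5212, 0.1152, 0.0821]
tool_rot: [0.05, 0.999, -0.0, 0.0]
force: [-0.8, -0.2, 0.6]
finger_gap: 0.457
gripper_force: 31.2
t: 9.0
tcp_pos: [0.5212, 0.1152, 0.082]
tool_rot: [0.05, 0.999, -0.0, 0.0]
force: [-2.5, 0.4, 9.5]
finger_gap: 0.452
gripper_force: 31.9
```

```bash
python3 -m inch '[{"dx":0,"dy":0,"dz":-0.35,"wx":0,"wy":0,"wz":0},{"dx":0,"dy":0,"dz":0,"wx":0,"wy":0,"wz":0},{"dx":0,"dy":0,"dz":0,"wx":0,"wy":0,"wz":0}]'
python3 to.py .5622 .1098 .0846 174.2
```

```text
t: 9.38
tcp_pos: [0.5211, 0.1152, 0.0842]
tool_rot: [0.05, 0.999, -0.0, -0.0]
force: [-0.7, -0.3, -0.5]
finger_gap: 0.455
gripper_force: 30.9
w [-0.   -0.02  0.02]
d cm [-4.14 -0.13 -0.04] len 4.1
t 9.38 tcp [0.5211 0.1152 0.0842] q6 -1.46 F [-0.7 -0.3 -0.5] gap 0.455 30.9
```

```bash
python3 -m inch '[{"dx":-0.8,"dy":-0.13,"dz":0,"wx":0,"wy":0,"wz":0},{"dx":-0.8,"dy":0,"dz":0,"wx":0,"wy":0,"wz":0},{"dx":-0.8,"dy":0,"dz":0,"wx":0,"wy":0,"wz":0},{"dx":-0.8,"dy":0,"dz":0,"wx":0,"wy":0,"wz":0},{"dx":-0.6,"dy":0,"dz":0,"wx":0,"wy":0,"wz":0},{"dx":-0.34,"dy":0,"dz":0,"wx":0,"wy":0,"wz":0},{"dx":0,"dy":0,"dz":0,"wx":0,"wy":0,"wz":0},{"dx":0,"dy":0,"dz":0.1,"wx":0,"wy":0,"wz":0},{"dx":0,"dy":0,"dz":0.07,"wx":0,"wy":0,"wz":0},{"dx":0,"dy":0,"dz":0,"wx":0,"wy":0,"wz":0}]'
python3 to.py .5622 .1098 .0825 174.2
```

```text
t: 10.62
tcp_pos: [0.562, 0.1098, 0.0826]
tool_rot: [0.05, 0.999, -0.0, -0.0]
force: [0.3, 0.7, -2.0]
finger_gap: 0.455
gripper_force: 30.9
w [-0.   -0.02  0.03]
d cm [-0.02 -0.    0.01] len 0.0
t 10.62 tcp [0.562  0.1098 0.0826] q6 -1.47 F [ 0.3  0.7 -2. ] gap 0.455 30.9
```

```bash
python3 -m inch '[{"dx":0,"dy":0,"dz":0,"wx":0,"wy":0,"wz":0},{"dx":0,"dy":0,"dz":0,"wx":0,"wy":0,"wz":0},{"dx":0,"dy":0,"dz":0,"wx":0,"wy":0,"wz":0},{"dx":0,"dy":0,"dz":-2,"wx":0,"wy":0,"wz":0},{"dx":0,"dy":0,"dz":-3.5,"wx":0,"wy":0,"wz":0},{"dx":0,"dy":0,"dz":-1,"wx":0,"wy":0,"wz":-4.8},{"dx":0,"dy":0,"dz":0,"wx":0,"wy":0,"wz":0},{"dx":0,"dy":0,"dz":0,"wx":0,"wy":0,"wz":0}]' 0.62
python3 to.py .485 -.2607 .13 179
```

```text
t: 11.62
tcp_pos: [0.5618, 0.1098, 0.1472]
tool_rot: [0.009, 1.0, -0.0, -0.001]
force: [-0.1, 0.1, 0.3]
finger_gap: 0.618
gripper_force: 0.0
w [-0.   -0.06 -0.04]
d cm [  7.04 -37.18   1.72] len 37.9
t 11.62 tcp [0.5618 0.1098 0.1472] q6 -1.55 F [-0.1  0.1  0.3] gap 0.618 0.0
```

```bash
python3 -m inch '[{"dx":1.0,"dy":-5.31,"dz":0.25,"wx":0,"wy":0,"wz":0},{"dx":1.0,"dy":-5.31,"dz":0.25,"wx":0,"wy":0,"wz":0},{"dx":1.0,"dy":-5.31,"dz":0.25,"wx":0,"wy":0,"wz":0},{"dx":1.0,"dy":-5.31,"dz":0.25,"wx":0,"wy":0,"wz":0},{"dx":1.0,"dy":-5.31,"dz":0.25,"wx":0,"wy":0,"wz":0},{"dx":1.0,"dy":-5.31,"dz":0.25,"wx":0,"wy":0,"wz":0},{"dx":1.0,"dy":-5.31,"dz":0.25,"wx":0,"wy":0,"wz":0},{"dx":0,"dy":0,"dz":0,"wx":0,"wy":0,"wz":0},{"dx":0,"dy":0,"dz":0,"wx":0,"wy":0,"wz":0},{"dx":0,"dy":0,"dz":0,"wx":0,"wy":0,"wz":0}]'
python3 to.py .485 -.2607 .0712 179
python3 - <<'E'
from h import *
a=np.mean([eyes.snapshot("side").astype(float) for _ in range(3)],0).astype(np.uint8)[:,:,::-1]
b=np.mean([eyes.snapshot("top").astype(float) for _ in range(3)],0).astype(np.uint8)[:,:,::-1]
c=cv2.resize(a[170:240,220:313],(800,600),interpolation=cv2.INTER_CUBIC)
d=cv2.resize(b[190:260,220:313],(800,600),interpolation=cv2.INTER_CUBIC)
cv2.imwrite("pics/p2.png",cv2.convertScaleAbs(cv2.resize(np.hstack([c,d]),(800,300),interpolation=cv2.INTER_AREA),alpha=1.3))
print((proj("top",[[.6,.106,.0158],[.56,.110,.0158]])-[220,190])*4.3)
E
```

```text
t: 12.88
tcp_pos: [0.4858, -0.259, 0.1298]
tool_rot: [0.008, 1.0, 0.001, -0.001]
force: [-0.1, 0.2, -0.2]
finger_gap: 0.622
gripper_force: 0.0
w [ 0.08 -0.08  0.11]
d cm [ 0.07 -0.18  5.86] len 5.9
t 12.88 tcp [ 0.4858 -0.259   0.1298] q6 -2.25 F [-0.1  0.2 -0.2] gap 0.622 0.0
[[182.57749511  70.19147863]
 [174.52872669 139.58444469]]
```

View pics/p2.png

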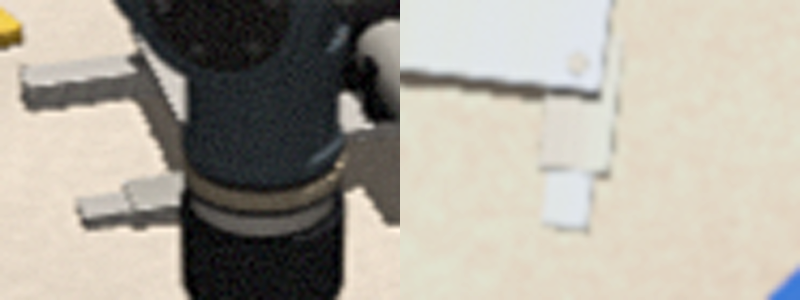

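Shim 1 lies on the bar. Its near edge in the top half of the view runs from (540,167) to (608,175), centred on the bar, and it passes under the plate and shows past its right side. Next is shim B.

```bash
python3 -m inch '[{"dx":0.07,"dy":-0.18,"dz":2.0,"wx":0,"wy":0,"wz":0},{"dx":0,"dy":0,"dz":2.0,"wx":0,"wy":0,"wz":0},{"dx":0,"dy":0,"dz":1.3,"wx":0,"wy":0,"wz":0},{"dx":0,"dy":0,"dz":0,"wx":0,"wy":0,"wz":0},{"dx":0,"dy":0,"dz":0,"wx":0,"wy":0,"wz":0}]'
python3 to.py .485 -.2607 .0714 179
```

```text
t: 13.8
tcp_pos: [0.4855, -0.2626, 0.0776]
tool_rot: [0.008, 1.0, -0.0, 0.0]
force: [-0.0, -0.4, 0.1]
finger_gap: 0.623
gripper_force: 0.0
w [-0.03  0.04  0.03]
d cm [0.05 0.19 0.62] len 0.7
t 13.8 tcp [ 0.4855 -0.2626  0.0776] q6 -2.25 F [-0.  -0.4  0.1] gap 0.623 0.0
```

```bash
python3 -m inch '[{"dx":0.05,"dy":0.19,"dz":0.6,"wx":0,"wy":0,"wz":0},{"dx":0,"dy":0,"dz":0,"wx":0,"wy":0,"wz":0},{"dx":0,"dy":0,"dz":0,"wx":0,"wy":0,"wz":0}]'
python3 -m inch '[{"dx":0,"dy":0,"dz":0,"wx":0,"wy":0,"wz":0},{"dx":0,"dy":0,"dz":0,"wx":0,"wy":0,"wz":0},{"dx":0,"dy":0,"dz":0,"wx":0,"wy":0,"wz":0},{"dx":0,"dy":0,"dz":0,"wx":0,"wy":0,"wz":0},{"dx":0,"dy":0,"dz":0,"wx":0,"wy":0,"wz":0}]' 0.3 30
```

```text
t: 14.18
tcp_pos: [0.4848, -0.2606, 0.0714]
tool_rot: [0.008, 1.0, -0.0, 0.0]
force: [-0.1, -0.1, -0.1]
finger_gap: 0.619
gripper_force: 0.0
t: 14.8
tcp_pos: [0.4849, -0.2607, 0.0717]
tool_rot: [0.009, 1.0, -0.0, 0.0]
force: [-0.5, 0.2, 5.1]
finger_gap: 0.455
gripper_force: 30.4
```

```bash
python3 -m inch '[{"dx":0,"dy":0,"dz":-1.0,"wx":0,"wy":0,"wz":0},{"dx":0,"dy":0,"dz":-2.5,"wx":0,"wy":0,"wz":0},{"dx":0,"dy":0,"dz":-2.0,"wx":0,"wy":0,"wz":4.8},{"dx":0,"dy":0,"dz":0,"wx":0,"wy":0,"wz":0},{"dx":0,"dy":0,"dz":0,"wx":0,"wy":0,"wz":0}]'
python3 to.py .5184 .1143 .126 174.2
```

```text
t: 15.42
tcp_pos: [0.4844, -0.2603, 0.1257]
tool_rot: [0.05, 0.999, 0.0, -0.0]
force: [0.4, -0.2, -1.3]
finger_gap: 0.456
gripper_force: 30.4
w [ 0.03 -0.05  0.09]
d cm [ 4.000e-01  3.761e+01 -3.000e-02] len 37.6
t 15.43 tcp [ 0.4844 -0.2603  0.1257] q6 -2.17 F [ 0.4 -0.2 -1.3] gap 0.456 30.4
```

```bash
python3 -m inch '[{"dx":0.06,"dy":5.37,"dz":0,"wx":0,"wy":0,"wz":0},{"dx":0.06,"dy":5.37,"dz":0,"wx":0,"wy":0,"wz":0},{"dx":0.06,"dy":5.37,"dz":0,"wx":0,"wy":0,"wz":0},{"dx":0.06,"dy":5.37,"dz":0,"wx":0,"wy":0,"wz":0},{"dx":0.06,"dy":5.37,"dz":0,"wx":0,"wy":0,"wz":0},{"dx":0.05,"dy":5.37,"dz":0,"wx":0,"wy":0,"wz":0},{"dx":0.05,"dy":5.37,"dz":0,"wx":0,"wy":0,"wz":0},{"dx":0,"dy":0,"dz":0,"wx":0,"wy":0,"wz":0},{"dx":0,"dy":0,"dz":0,"wx":0,"wy":0,"wz":0},{"dx":0,"dy":0,"dz":0,"wx":0,"wy":0,"wz":0}]'
python3 -m inch '[{"dx":0,"dy":0,"dz":1.5,"wx":0,"wy":0,"wz":0},{"dx":0,"dy":0,"dz":1.5,"wx":0,"wy":0,"wz":0},{"dx":0,"dy":0,"dz":0.5,"wx":0,"wy":0,"wz":0},{"dx":0,"dy":0,"dz":0,"wx":0,"wy":0,"wz":0},{"dx":0,"dy":0,"dz":0,"wx":0,"wy":0,"wz":0},{"dx":0,"dy":0,"dz":0,"wx":0,"wy":0,"wz":0}]'
python3 to.py .5184 .1143 .0875 174.2
```

```text
t: 16.68
tcp_pos: [0.5184, 0.1126, 0.1257]
tool_rot: [0.051, 0.999, -0.0, -0.001]
force: [-0.7, -0.6, -0.7]
finger_gap: 0.451
gripper_force: 30.6
t: 17.42
tcp_pos: [0.5189, 0.1139, 0.0916]
tool_rot: [0.05, 0.999, 0.0, 0.0]
force: [-0.5, 0.2, -0.5]
finger_gap: 0.456
gripper_force: 30.6
w [0.   0.05 0.03]
d cm [0.05 0.03 0.41] len 0.4
t 17.43 tcp [0.5189 0.1139 0.0916] q6 -1.46 F [-0.5  0.2 -0.5] gap 0.456 30.6
```

```bash
python3 -m inch '[{"dx":0.05,"dy":0.03,"dz":0.2,"wx":0,"wy":0,"wz":0},{"dx":0,"dy":0,"dz":0.12,"wx":0,"wy":0,"wz":0},{"dx":0,"dy":0,"dz":0,"wx":0,"wy":0,"wz":0},{"dx":0,"dy":0,"dz":0,"wx":0,"wy":0,"wz":0}]'
python3 -m inch '[{"dx":0,"dy":0,"dz":0.05,"wx":0,"wy":0,"wz":0},{"dx":0,"dy":0,"dz":0.0,"wx":0,"wy":0,"wz":0}]'
python3 -m inch '[{"dx":0,"dy":0,"dz":0.05,"wx":0,"wy":0,"wz":0},{"dx":0,"dy":0,"dz":0.0,"wx":0,"wy":0,"wz":0}]'
python3 -m inch '[{"dx":0,"dy":0,"dz":0.05,"wx":0,"wy":0,"wz":0},{"dx":0,"dy":0,"dz":0.0,"wx":0,"wy":0,"wz":0}]'
```

```text
t: 17.92
tcp_pos: [0.5182, 0.1142, 0.088]
tool_rot: [0.05, 0.999, 0.0, 0.0]
force: [0.4, 0.3, -1.7]
finger_gap: 0.454
gripper_force: 30.6
t: 18.18
tcp_pos: [0.5182, 0.1142, 0.0876]
tool_rot: [0.05, 0.999, 0.0, 0.0]
force: [0.6, -1.0, -1.6]
finger_gap: 0.452
gripper_force: 30.7
t: 18.42
tcp_pos: [0.5182, 0.1142, 0.0872]
tool_rot: [0.05, 0.999, -0.0, 0.0]
force: [-1.0, -0.5, 1.7]
finger_gap: 0.452
gripper_force: 30.9
t: 18.68
tcp_pos: [0.5181, 0.1142, 0.0869]
tool_rot: [0.05, 0.999, 0.0, 0.0]
force: [-1.4, -0.2, 4.7]
finger_gap: 0.452
gripper_force: 31.2
```

```bash
python3 -m inch '[{"dx":0,"dy":0,"dz":-0.12,"wx":0,"wy":0,"wz":0},{"dx":0,"dy":0,"dz":0,"wx":0,"wy":0,"wz":0},{"dx":0,"dy":0,"dz":0,"wx":0,"wy":0,"wz":0}]'
python3 to.py .5622 .1098 .088 174.2
```

```text
t: 19.05
tcp_pos: [0.5182, 0.1142, 0.0875]
tool_rot: [0.05, 0.999, 0.0, 0.0]
force: [0.0, 0.6, -0.5]
finger_gap: 0.456
gripper_force: 30.7
w [0.   0.   0.02]
d cm [-4.42  0.01 -0.05] len 4.4
t 19.05 tcp [0.5182 0.1142 0.0875] q6 -1.46 F [ 0.   0.6 -0.5] gap 0.456 30.7
```

```bash
python3 -m inch '[{"dx":0,"dy":0,"dz":-0.05,"wx":0,"wy":0,"wz":0},{"dx":-0.3,"dy":0,"dz":0,"wx":0,"wy":0,"wz":0},{"dx":-0.3,"dy":0,"dz":0,"wx":0,"wy":0,"wz":0},{"dx":-0.3,"dy":0,"dz":0,"wx":0,"wy":0,"wz":0},{"dx":-0.3,"dy":0,"dz":0,"wx":0,"wy":0,"wz":0},{"dx":-0.2,"dy":0,"dz":0,"wx":0,"wy":0,"wz":0},{"dx":-0.2,"dy":0,"dz":0,"wx":0,"wy":0,"wz":0},{"dx":0,"dy":0,"dz":0,"wx":0,"wy":0,"wz":0}]'
python3 -m inch '[{"dx":-0.2,"dy":0,"dz":0,"wx":0,"wy":0,"wz":0},{"dx":-0.2,"dy":0,"dz":0,"wx":0,"wy":0,"wz":0},{"dx":0,"dy":0,"dz":0,"wx":0,"wy":0,"wz":0}]'
python3 to.py .5622 .1098 .088 174.2
```

```text
t: 20.05
tcp_pos: [0.5342, 0.1126, 0.0882]
tool_rot: [0.05, 0.999, 0.0, 0.0]
force: [-0.2, 0.1, -2.2]
finger_gap: 0.455
gripper_force: 30.6
t: 20.42
tcp_pos: [0.5383, 0.1121, 0.0883]
tool_rot: [0.05, 0.999, 0.0, 0.0]
force: [-0.0, 0.5, -1.1]
finger_gap: 0.455
gripper_force: 30.6
w [0.   0.03 0.02]
d cm [-2.4   0.01  0.03] len 2.4
t 20.43 tcp [0.5383 0.1121 0.0883] q6 -1.47 F [-0.   0.5 -1.1] gap 0.455 30.6
```

```bash
python3 -m inch '[{"dx":-0.3,"dy":0,"dz":0.03,"wx":0,"wy":0,"wz":0},{"dx":-0.3,"dy":0,"dz":0,"wx":0,"wy":0,"wz":0},{"dx":-0.3,"dy":0,"dz":0,"wx":0,"wy":0,"wz":0},{"dx":0,"dy":0,"dz":0,"wx":0,"wy":0,"wz":0}]'
python3 -m inch '[{"dx":-0.3,"dy":0,"dz":0,"wx":0,"wy":0,"wz":0},{"dx":-0.3,"dy":0,"dz":0,"wx":0,"wy":0,"wz":0},{"dx":-0.3,"dy":0,"dz":0,"wx":0,"wy":0,"wz":0},{"dx":-0.3,"dy":0,"dz":0,"wx":0,"wy":0,"wz":0},{"dx":-0.3,"dy":0,"dz":0,"wx":0,"wy":0,"wz":0},{"dx":0,"dy":0,"dz":0,"wx":0,"wy":0,"wz":0},{"dx":0,"dy":0,"dz":0,"wx":0,"wy":0,"wz":0}]'
python3 to.py .5622 .1098 .0875 174.2
```

```text
t: 20.92
tcp_pos: [0.5474, 0.1112, 0.0879]
tool_rot: [0.05, 0.999, 0.0, 0.0]
force: [-0.8, 0.5, -0.4]
finger_gap: 0.453
gripper_force: 30.6
t: 21.8
tcp_pos: [0.5618, 0.1097, 0.0879]
tool_rot: [0.05, 0.999, -0.0, -0.0]
force: [-0.1, 0.6, -1.9]
finger_gap: 0.456
gripper_force: 30.6
w [-0.   -0.02  0.02]
d cm [-0.04  0.01  0.04] len 0.1
t 21.8 tcp [0.5618 0.1097 0.0879] q6 -1.47 F [-0.1  0.6 -1.9] gap 0.456 30.6
```

```bash
python3 -m inch '[{"dx":0,"dy":0,"dz":0.03,"wx":0,"wy":0,"wz":0},{"dx":0,"dy":0,"dz":0,"wx":0,"wy":0,"wz":0}]'
python3 -m inch '[{"dx":0,"dy":0,"dz":0,"wx":0,"wy":0,"wz":0},{"dx":0,"dy":0,"dz":0,"wx":0,"wy":0,"wz":0},{"dx":0,"dy":0,"dz":0,"wx":0,"wy":0,"wz":0},{"dx":0,"dy":0,"dz":-1,"wx":0,"wy":0,"wz":0},{"dx":0,"dy":0,"dz":-3,"wx":0,"wy":0,"wz":0},{"dx":0,"dy":0,"dz":-3,"wx":0,"wy":0,"wz":0},{"dx":0,"dy":0,"dz":0,"wx":0,"wy":0,"wz":0}]' 0.62
python3 -m inch '[{"dx":4,"dy":-4,"dz":-3,"wx":0,"wy":0,"wz":0},{"dx":4,"dy":-4,"dz":-2,"wx":0,"wy":0,"wz":0},{"dx":3,"dy":-4,"dz":0,"wx":0,"wy":0,"wz":0},{"dx":0,"dy":-5,"dz":0,"wx":0,"wy":0,"wz":0},{"dx":0,"dy":0,"dz":0,"wx":0,"wy":0,"wz":0},{"dx":0,"dy":0,"dz":0,"wx":0,"wy":0,"wz":0}]' 0
python3 - <<'E'
from h import *
a=np.mean([eyes.snapshot("side").astype(float) for _ in range(3)],0).astype(np.uint8)[:,:,::-1]
b=np.mean([eyes.snapshot("top").astype(float) for _ in range(3)],0).astype(np.uint8)[:,:,::-1]
c=cv2.resize(a[170:240,220:313],(800,600),interpolation=cv2.INTER_CUBIC)
d=cv2.resize(b[190:260,220:313],(800,600),interpolation=cv2.INTER_CUBIC)
cv2.imwrite("pics/p3.png",cv2.convertScaleAbs(cv2.resize(np.hstack([c,d]),(800,300),interpolation=cv2.INTER_AREA),alpha=1.3))
E
python3 to.py .597 .1063 .150 174.2 .597 .1063 .125
```

```text
t: 22.05
tcp_pos: [0.5617, 0.1098, 0.0876]
tool_rot: [0.05, 0.999, -0.0, -0.0]
force: [-0.7, 0.9, -0.7]
finger_gap: 0.455
gripper_force: 30.6
t: 22.92
tcp_pos: [0.5635, 0.1098, 0.1604]
tool_rot: [0.05, 0.999, 0.0, 0.003]
force: [-0.4, -0.3, 0.0]
finger_gap: 0.617
gripper_force: 0.0
t: 23.68
tcp_pos: [0.4361, -0.0473, 0.2066]
tool_rot: [0.051, 0.999, 0.0, -0.001]
force: [0.0, 0.6, -0.2]
finger_gap: 0.001
gripper_force: 0.0
w [ 0.01 -0.02  0.13]
d cm [-14.43  16.82   5.68] len 22.9
d cm [0.  0.  2.5] len 2.5
t 23.98 tcp [ 0.4365 -0.0465  0.2068] q6 -1.83 F [-0.  -0.6 -0.2] gap 0.002 0.0
```

View pics/p3.png

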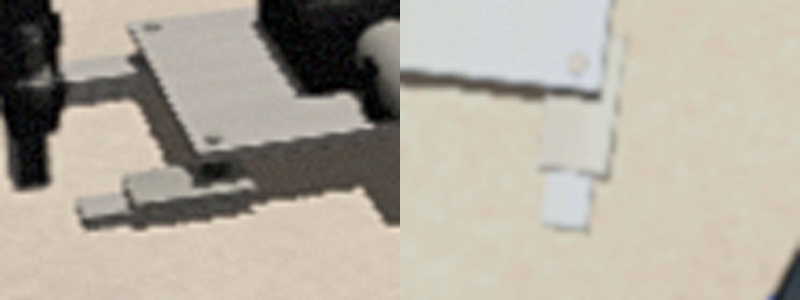

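The stack sits squarely on the bar. In the side half of the view, the foot at (212,170) stands just over the top shim, which reaches past it to (255,182). Now the press.

```bash
python3 -m inch '[{"dx":-3.6,"dy":4.2,"dz":0,"wx":0,"wy":0,"wz":0},{"dx":-3.6,"dy":4.2,"dz":0,"wx":0,"wy":0,"wz":0},{"dx":-3.6,"dy":4.2,"dz":0,"wx":0,"wy":0,"wz":0},{"dx":-3.6,"dy":4.2,"dz":0,"wx":0,"wy":0,"wz":0},{"dx":0,"dy":0,"dz":0,"wx":0,"wy":0,"wz":0},{"dx":0,"dy":0,"dz":3,"wx":0,"wy":0,"wz":0},{"dx":0,"dy":0,"dz":3,"wx":0,"wy":0,"wz":0},{"dx":0,"dy":0,"dz":2,"wx":0,"wy":0,"wz":0},{"dx":0,"dy":0,"dz":0,"wx":0,"wy":0,"wz":0},{"dx":0,"dy":0,"dz":0,"wx":0,"wy":0,"wz":0}]'
python3 to.py .597 .1063 .121 174.2
```

```text
t: 25.22
tcp_pos: [0.5965, 0.105, 0.1275]
tool_rot: [0.05, 0.999, -0.0, 0.0]
force: [0.4, -0.5, -0.4]
finger_gap: -0.002
gripper_force: 0.0
w [-0.    0.02  0.02]
d cm [-0.04  0.13  0.65] len 0.7
t 25.23 tcp [0.5965 0.105  0.1275] q6 -1.48 F [ 0.4 -0.5 -0.4] gap -0.002 0.0
```

```bash
python3 -m inch '[{"dx":0,"dy":0,"dz":0.3,"wx":0,"wy":0,"wz":0},{"dx":0,"dy":0,"dz":0.2,"wx":0,"wy":0,"wz":0},{"dx":0,"dy":0,"dz":0.1,"wx":0,"wy":0,"wz":0},{"dx":0,"dy":0,"dz":0,"wx":0,"wy":0,"wz":0}]'
python3 -m inch '[{"dx":0,"dy":0,"dz":0.1,"wx":0,"wy":0,"wz":0},{"dx":0,"dy":0,"dz":0,"wx":0,"wy":0,"wz":0}]'
python3 -m inch '[{"dx":0,"dy":0,"dz":0.05,"wx":0,"wy":0,"wz":0},{"dx":0,"dy":0,"dz":0,"wx":0,"wy":0,"wz":0}]'
```

```text
t: 25.72
tcp_pos: [0.5966, 0.1052, 0.1209]
tool_rot: [0.05, 0.999, -0.0, 0.0]
force: [0.6, -0.3, -0.6]
finger_gap: -0.004
gripper_force: 0.0
t: 25.98
tcp_pos: [0.5966, 0.1052, 0.1202]
tool_rot: [0.05, 0.999, -0.0, 0.0]
force: [-0.3, 0.3, 3.7]
finger_gap: 0.002
gripper_force: 1.6
t: 26.22
tcp_pos: [0.5965, 0.1051, 0.1195]
tool_rot: [0.05, 0.999, -0.0, -0.0]
force: [-0.4, -1.2, 3.4]
finger_gap: -0.004
gripper_force: 1.9
```

```bash
python3 -m inch '[{"dx":0,"dy":0,"dz":0.05,"wx":0,"wy":0,"wz":0},{"dx":0,"dy":0,"dz":0,"wx":0,"wy":0,"wz":0}]'
python3 -m inch '[{"dx":0,"dy":0,"dz":0.05,"wx":0,"wy":0,"wz":0},{"dx":0,"dy":0,"dz":0,"wx":0,"wy":0,"wz":0}]'
```

```text
t: 26.48
tcp_pos: [0.5966, 0.1051, 0.1195]
tool_rot: [0.05, 0.999, -0.0, 0.0]
force: [-2.4, 0.2, 6.6]
finger_gap: 0.001
gripper_force: 3.4
t: 26.72
tcp_pos: [0.5965, 0.1051, 0.1195]
tool_rot: [0.05, 0.999, -0.0, 0.0]
force: [-2.3, -0.8, 9.5]
finger_gap: -0.003
gripper_force: 4.7
```

```bash
python3 -m inch '[{"dx":0,"dy":0,"dz":0,"wx":0,"wy":0,"wz":0},{"dx":0,"dy":0,"dz":0,"wx":0,"wy":0,"wz":0},{"dx":0,"dy":0,"dz":0,"wx":0,"wy":0,"wz":0},{"dx":0,"dy":0,"dz":0,"wx":0,"wy":0,"wz":0},{"dx":0,"dy":0,"dz":0,"wx":0,"wy":0,"wz":0}]'
python3 -m inch '[{"dx":0,"dy":0,"dz":-0.1,"wx":0,"wy":0,"wz":0},{"dx":0,"dy":0,"dz":-0.1,"wx":0,"wy":0,"wz":0},{"dx":0,"dy":0,"dz":-0.2,"wx":0,"wy":0,"wz":0},{"dx":0,"dy":0,"dz":-2,"wx":0,"wy":0,"wz":0},{"dx":0,"dy":0,"dz":-5,"wx":0,"wy":0,"wz":0},{"dx":4,"dy":-4,"dz":-2,"wx":0,"wy":0,"wz":0},{"dx":4,"dy":-4,"dz":0,"wx":0,"wy":0,"wz":0},{"dx":4,"dy":-4,"dz":0,"wx":0,"wy":0,"wz":0},{"dx":0,"dy":-4,"dz":0,"wx":0,"wy":0,"wz":0},{"dx":0,"dy":0,"dz":0,"wx":0,"wy":0,"wz":0}]'
python3 - <<'E'
from h import *
a=eyes.snapshot("side")[:,:,::-1]; b=eyes.snapshot("top")[:,:,::-1]
c=cv2.resize(a[170:240,220:313],(800,600),interpolation=cv2.INTER_CUBIC)
d=cv2.resize(b[190:260,220:313],(800,600),interpolation=cv2.INTER_CUBIC)
cv2.imwrite("pics/p4.png",cv2.convertScaleAbs(cv2.resize(np.hstack([c,d]),(800,300),interpolation=cv2.INTER_AREA),alpha=1.3))
E
```

```text
t: 27.35
tcp_pos: [0.5965, 0.1051, 0.1195]
tool_rot: [0.05, 0.999, -0.0, 0.0]
force: [-2.2, -1.5, 8.8]
finger_gap: 0.001
gripper_force: 4.7
t: 28.6
tcp_pos: [0.4613, -0.044, 0.2124]
tool_rot: [0.052, 0.999, -0.0, 0.001]
force: [-0.9, -0.0, 0.8]
finger_gap: -0.002
gripper_force: 0.0
```

View pics/p4.png

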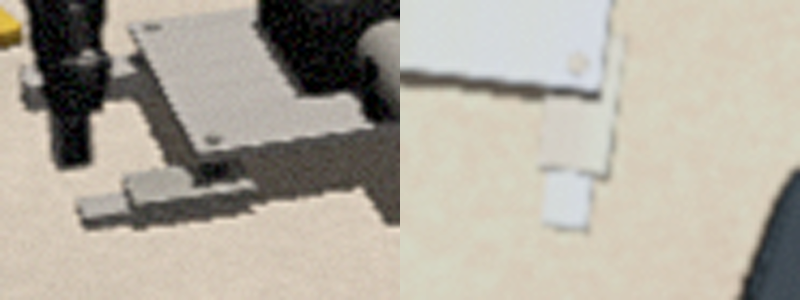

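The picture matches the one before the press: the stack is still under the foot at (212,170), the plate has not moved, and the arm is clear.

```bash
python3 -c "
from station import workorder
print(workorder.sign_off())"
```

```text
the job is handed in; nothing more can be done
None
```

The job is handed in at about 29 s: two shims fill the gap under the near right foot, the foot met the stack and held under a press of about 9 N, and the arm is clear; the sign-off gave no verdict.

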